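Seat a lens barrel in the sprung V-block and hold it down on gauge

TASK

Take the aluminium lens barrel off its wooden rest and set it down (do not drop it) in the V-groove of the sprung V-block, lying in both V-saddles about midway along the groove, with its brass-ringed end towards the red stop. Then push down on the barrel with the fingers until the sprung cradle's pointer stands in the green band, never pressing the cradle down into the red, and finish holding it pressed there, bedded on both faces of the V, leaving the other loose things on the bench alone.

Things in the scene. Friction and masses are not known exactly. Their poses are not given: they have to be found in the camera images.
- barrel_center (a point): Centre (mid-length, on the axis) of the loose lens barrel: plain aluminium cylinder 34 mm in diameter, 130 mm long, about 0.2 kg, brass ring round one end. Its y axis points along it to the brass-ringed end; x and z may be rolled about that. Starts lying level on the wooden rest, axis 44 mm above the bench, its middle 70 mm free for fingers from above.
- ring_end (a point): Centre of the glass face at the brass-ringed end of the barrel, on its axis, 65 mm from the barrel's centre.
- rest: Fixed light wooden rest, 80x112 mm, board 10 mm thick with two notched wooden saddles centred 42 mm to each side of its middle (inner sides 36 mm from the middle); their tops are level with about the barrel's axis. Origin at the centre of its underside on the bench; its y axis is the barrel's direction at the start.
- seat (a point): Where the centre of the seated barrel belongs: on its axis, midway between the two V-saddles; moves down with the cradle. 78 mm above the bench with the cradle up. y runs along the groove to the red stop, z up, x across the groove (-x: the scale's side). Saddles are 22 mm long, centred 45 mm to either side along y: the 68 mm between is free for fingers, down to a plate 32 mm below this point.
- cradle (a joint): Downward travel of the sprung cradle, m: 0 up, 0.020 hard stop. Spring 500 N/m, preloaded: stays up under the barrel's weight; fingers need about 1 to 3 N to start it, 7 to 9 N at 0.012. Springs back when let go. A black pointer on it shows the travel on the white scale: black line 0, green band 0.009 to 0.015, red from 0.0185 down.
- fixture: Fixed grey base of the sprung V-block, 110 mm (x) by 210 mm (y); origin at the centre of its underside on the bench, straight below the seat, same axes. The 90-degree saddles' tops are 75 mm above the bench with the cradle up. The red stop, on the cradle, is a plate 77 mm along +y, 76 mm high. A small white scale stands upright at the (-x, -y) corner, 60 mm high.
- housing: Bystander, loose: cast aluminium housing half, 60x110x28 mm; origin at the centre of its underside. Leave it alone.
- block_a: Bystander, loose: dark brown clamp block with a metal stud, 26x64x29 mm; origin at the centre of its underside. Leave it alone.
- block_b: Bystander, loose: dark brown clamp block with a metal stud, 24x60x29 mm; origin at the centre of its underside. Leave it alone.
- block_c: Bystander, loose: dark brown clamp block with a metal stud, 24x63x28 mm; origin at the centre of its underside. Leave it alone.
- cap_a: Bystander, loose: red plastic cap, 33 mm across, 14 mm high; origin at the centre of its underside. Leave it alone.

How it is judged:
By the outcome, as a careful person would: the job done as asked, in the order asked, and still so for the second after the job is handed in, while the arm keeps its last pose, push and grip.
It also fails if it takes over 50 s, if anything falls off the work surface, if the arm or the gripper's body presses on something with over 40 N, if the wrist force passes 120 N, or if a joint passes its speed limit or range.

ROBOT

A 6-joint arm with a two-finger parallel gripper is mounted at the origin on a cart in front of the work surface, level with it; the furniture and walls round the work are solid. World frame = base frame: x ahead of the robot, y to its left, z up, the work surface at z = 0. Lengths are in mm, angles in degrees, forces in N, time in s.
With the tool pointing down it reaches from about 300 to 850 mm from the base axis. Payload 4.2 kg.
Tool frame: the origin (TCP) lies at the very end of the fingers, on their centre line; the grasp point (between the pads) lies env.grip_point_offset behind it (env.grip_point_offset is the distance from the TCP to the grasp point, in mm); z points along the fingers, y is the direction in which the jaws open and shut (so a half turn about z gives the same grasp; the last joint's range is limited). The gripper opens to 91 mm and grips with 3 to 60 N. Pads are 32 mm wide; open, the fingers measure 118 mm over their backs; the gripper's body (76 mm by 178 mm) begins 60 mm behind the grasp point.
Start: joints at [-76.031, 18.312, 89.639, -0, 72.044, -1.146], TCP at [149.934, -555.124, 213.976] pointing down, gripper open.
Joint ranges: [-177.97, 177.97], [-48.28, 115.42], [12.27, 149.76], [-77.06, 257.06], [2.81, 150.46], [-146.56, 146.56]. Speed limits (degrees/s): [147.25, 147.25, 180, 180, 180, 180].

INTERFACE

Orientations are given as [roll, pitch, yaw] about the fixed x, y, z axes, in that order (R = Rz(yaw) Ry(pitch) Rx(roll)).
In Python, from workcell import env, grab_frame, camera_params gives the robot as it stands. The module is installed in compiled form; this text tells all that it offers.
- The arm moves only by the shell command python3 -m creep 'ROWS' [OPENING] [FORCE]. ROWS is a JSON object of lists of equal length, an entry for each row: "offset": the shift along the tool's x, y, z in m, a list of three; "rotation": the turn, a rotation vector about the tool's x, y, z in degrees, a list of three. A call has 1 to 5 rows; each row shifts and turns the commanded pose from where the row before left it, along the tool's axes as they then stand; what a row does not reach is not made up. A row lasts 1/8 s, in which the tool goes at most 62.5 mm and 10.7 degrees, less where a joint would pass 70% of its speed; a pose out of reach is approached as far as the arm can. A call is refused whole if a number of a shift passes 0.0625 or a number of a turn 10.7, either way. A call with a gripper value outside its range is refused whole. OPENING is the closure, from 0 (fully open) to 1 (shut), set as the call begins (- or left out, the last holds). The fingers move at their own pace and stop on an object; FORCE is the grip in N (left out, the last holds). Time passes only in rows, so rows that do not move let the fingers close. It gives the time, the measured TCP pose, the force and the opening at its end, in the units of the state.
- env.state(): the state, without advancing time (a new reading comes with each control period).
- grab_frame(name): name is "side" or "top"; returns the picture (400x640x3 uint8, red, green, blue); there is no depth.
- camera_params(name): a dict with "mtx" (3x3 intrinsics, pixels), "R" (3x3) and "t" (3): a world point X has camera coordinates R X + t. Camera axes: x right, y down, z forward; pixel columns grow to the right and rows downward; lengths in mm; the calibration is good to about 2 mm. A picture is of the moment at which its call begins. camera_params takes no time and is no camera call.
- env.job_done(): hands the job in, once; it reports no verdict.
The state is a dict: "time_s": time; "qpos": joint angles; "qvel": joint speeds; "effort": joint torques, N m; "ee_pos": TCP position; "ee_rot": TCP orientation; "force": force on the tool from outside, world axes, zero at the start; "torque": the same for the moment, N m; "gripper_width": finger opening in mm.
Only numpy, scipy, OpenCV 4.12 (cv2) and the standard library are available. Lean on these libraries where they do the work, as an engineer would, in place of code of your own. Each camera call takes 0.05 s, during which the arm holds its last target.

## Working session

There is one attempt and no reset: what is moved stays moved. The work goes in short steps, Python scripts to look and compute and a shell command to move; the robot and the scene stay as the last step left them, time stands still between calls to the robot, and variables do not carry over. Pictures are saved under pics/ and viewed, and the job is handed in when it is done.

```bash
mkdir -p pics; python3 - <<'E'
from workcell import env, grab_frame, camera_params
import cv2,json
for n in("side","top"):
    cv2.imwrite(f"pics/{n}0.png",grab_frame(n)[:,:,::-1]); p=camera_params(n); print(n,p)
print(env.state(),env.grip_point_offset)
E
```

```text
side {'mtx': array([[413.01795481,   0.        , 320.80078179],
       [  0.        , 413.01795481, 207.42821374],
       [  0.        ,   0.        ,   1.        ]]), 'R': array([[-0.99094317, -0.13263945, -0.0209381 ],
       [-0.04276951,  0.45956627, -0.88711308],
       [ 0.12728863, -0.87818314, -0.46107698]]), 't': array([ 623.68069827,   79.12215966, 1046.47001489])}
top {'mtx': array([[389.81041238,   0.        , 320.98642419],
       [  0.        , 389.81041238, 195.81495109],
       [  0.        ,   0.        ,   1.        ]]), 'R': array([[-0.04718887, -0.9988809 , -0.00318573],
       [-0.97110269,  0.04662308, -0.23406377],
       [ 0.23395036, -0.00795153, -0.97221603]]), 't': array([ 94.94948929, 611.69518959, 907.16758119])}
{'time_s': 0.1, 'qpos': array([-7.60302071e+01,  1.83486725e+01,  8.96976235e+01,  9.93371826e-06,
        7.20455266e+01, -1.14630652e+00]), 'qvel': array([-0.06196449, -0.04183389, -0.27017465, -0.01770502, -0.00469652,
        0.047407  ]), 'effort': array([ 5.47995187e-04, -4.13333023e+01, -2.32509577e+01,  7.28851953e-02,
        4.22188779e-02, -6.01284228e-05]), 'ee_pos': array([ 149.83560095, -554.67340698,  213.20955089]), 'ee_rot': array([-1.79908196e+02, -1.84639960e-03,  1.51160948e+01]), 'force': array([-0.20462791, -0.29421648,  0.18161476]), 'torque': array([ 0.04431929, -0.01299441,  0.01748074]), 'gripper_width': 91.16552182620332} 18.8
```

View pics/side0.png

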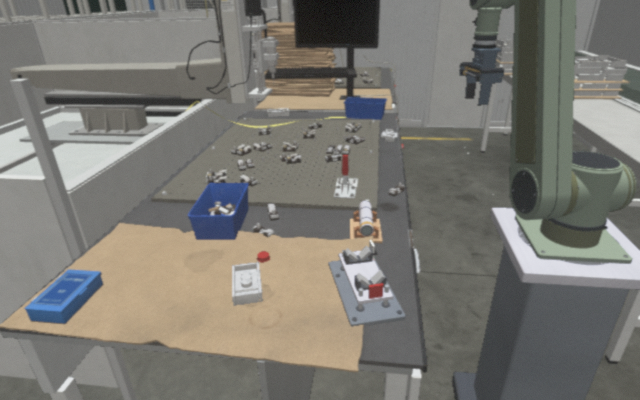

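View pics/top0.png

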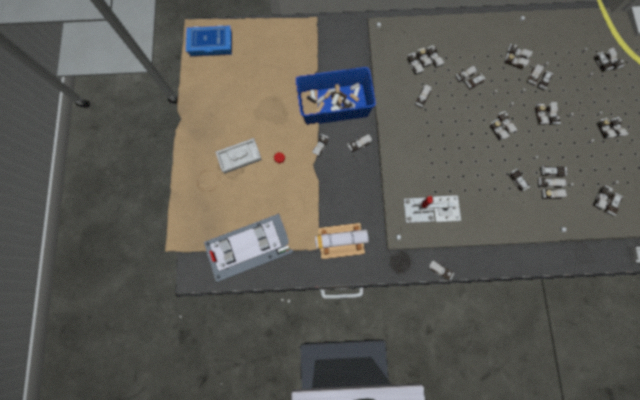

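The side view shows the rest with the barrel near (366,220) and the V-block near (365,285). In the top view they are near (343,240) and (248,246), with the red stop on the left at (212,257). I'll enlarge both.

```bash
python3 - <<'E'
import cv2
a=cv2.imread("pics/top0.png")[205:285,195:380]; cv2.imwrite("pics/t1.png",cv2.resize(a,None,fx=4.3,fy=4.3,interpolation=cv2.INTER_CUBIC))
a=cv2.imread("pics/side0.png")[190:330,320:420]; cv2.imwrite("pics/s1.png",cv2.resize(a,None,fx=4.2,fy=4.2,interpolation=cv2.INTER_CUBIC))
E
```

```text
(no output)
```

View pics/t1.png

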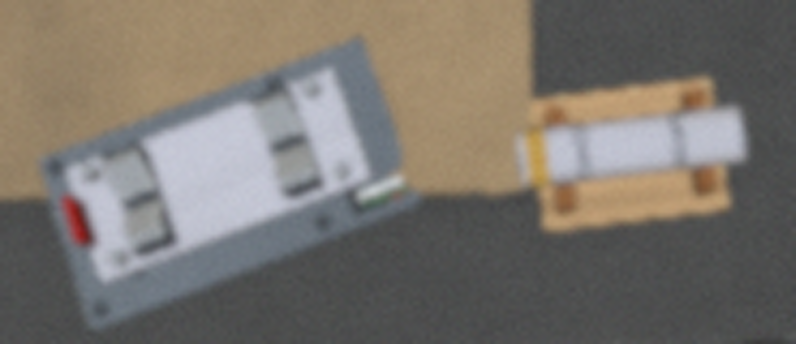

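View pics/s1.png

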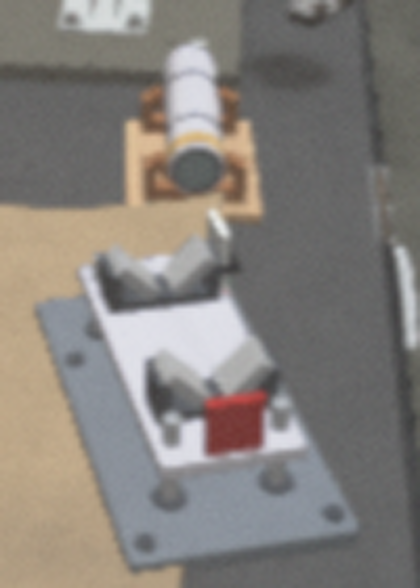

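```bash
cat > h.py <<'E'
from workcell import env, grab_frame, camera_params
import numpy as np, cv2
from scipy.optimize import least_squares
P={n:camera_params(n) for n in("side","top")}
def proj(n,X):
    p=P[n]; c=np.atleast_2d(X)@p["R"].T+p["t"]; u=c@p["mtx"].T; return u[:,:2]/u[:,2:]
def T(p): return np.array(p,float)/4.3+[195,205]-.4
def S(p): return np.array(p,float)/4.2+[320,190]-.4
def place(q,L):
    x,y,a=q; c,s=np.cos(a),np.sin(a); L=np.atleast_2d(np.array(L,float))
    return np.c_[x+c*L[:,0]-s*L[:,1],y+s*L[:,0]+c*L[:,1],L[:,2]]
def fit(obs,q0):
    f=lambda q:np.concatenate([proj(n,place(q,l))[0]-px for n,l,px in obs])
    r=least_squares(f,q0,loss="soft_l1"); return r.x,f(r.x).reshape(-1,2)
E
python3 - <<'E'
from h import *
for n in P: print(n,(-P[n]["R"].T@P[n]["t"]).round())
obs=[("top",(0,-65,44),T((745,134))),("top",(0,65,44),T((518,158))),
("side",(0,65,44),S((197,169)))]
q,r=fit(obs,(450,0,0.1)); print("barrel",q,np.degrees(q[2]));print(r.round(2))
fx=[("top",(0,-45,56),T((292,143))),("top",(0,45,56),T((148,203))),
("side",(0,-45,56),S((163,284))),("side",(0,45,56),S((213,386))),("side",(0,78,76),S((237,396)))]
base=[("top",(55,105,8),T((42,158))),("top",(55,-105,8),T((362,38))),("top",(-55,105,8),T((92,328))),
("side",(55,105,8),S((130,568))),("side",(-55,105,8),S((357,530))),("side",(55,-105,8),S((38,304)))]
for o in(fx,base,fx+base):
    q,r=fit(o,(400,250,0.4)); print("fix",q,np.degrees(q[2]));print(r.round(2).tolist())
E
```

```text
side [488. 965. 566.]
top [ 386.   74. 1025.]
barrel [508.7619517   18.2884311   -6.21843312] -356.28997270981125
[[-0.51  0.06]
 [ 1.13  0.25]
 [-0.34  0.62]]
fix [5.03178816e+02 2.58673613e+02 3.30501268e-01] 18.93632776120684
[[0.12, 0.4], [-0.65, -0.16], [-0.42, -0.69], [0.15, 0.11], [0.06, -0.21]]
fix [5.03749066e+02 2.58765116e+02 3.13184596e-01] 17.944155536229097
[[-0.05, -0.1], [1.38, -0.08], [0.68, 0.68], [-0.77, 0.33], [0.72, 1.19], [-0.52, 0.18]]
fix [5.03312398e+02 2.58672159e+02 3.16344737e-01] 18.125218278517806
[[0.21, 0.58], [-0.73, -0.45], [-0.2, -0.73], [-0.22, 0.15], [-0.57, -0.14], [-0.05, 0.21], [1.31, -0.01], [0.82, 0.95], [-0.34, 0.35], [1.08, 1.08], [-0.45, 0.23]]
```

```bash
python3 - <<'E'
from h import *
im=cv2.imread("pics/top0.png"); c=im[220:260,300:385].astype(int)
m=((c.min(2)>135)).astype(np.uint8)
n,l,s,_=cv2.connectedComponentsWithStats(m); k=1+np.argmax(s[1:,4]); 
ys,xs=np.nonzero(l==k)
mu=[];
for x in range(xs.min(),xs.max()+1): print(x+300, ys[xs==x].mean()+220, (xs==x).sum(),end=' | ')
g=np.array([(x+300,ys[xs==x].mean()+220) for x in range(xs.min()+4,xs.max()-3)])
pf=np.polyfit(g[:,0],g[:,1],1); print(pf,np.degrees(np.arctan(pf[0])))
e=[(741/4.3+194.6),(518/4.3+194.6)]
obs=[("top",(0,-65,44),np.array([e[0],np.polyval(pf,e[0])])),("top",(0,65,44),np.array([e[1],np.polyval(pf,e[1])])),("side",(0,65,44),S((197,169)))]
q,r=fit(obs,(500,20,0.1)); print("barrel",q,np.degrees(q[2]));print(r.round(2))
rest=[("top",(40,56,10),T((530,100))),("top",(-40,56,10),T((546,232))),("top",(40,-56,10),T((713,77))),("top",(-40,-56,10),T((731,208))),
("side",(40,56,10),S((126,202))),("side",(-40,56,10),S((262,216)))]
q,r=fit(rest,(500,20,0.1)); print("rest",q,np.degrees(q[2]));print(r.round(2).tolist())
E
```

```text
321 237.0 1 | 322 239.5 10 | 323 240.5 12 | 324 240.5 12 | 325 240.0 13 | 326 240.0 13 | 327 240.0 13 | 328 240.0 13 | 329 240.0 13 | 330 239.5 12 | 331 239.5 12 | 332 239.5 14 | 333 239.5 14 | 334 239.5 14 | 335 239.5 14 | 336 239.0 13 | 337 239.0 13 | 338 239.0 13 | 339 238.5 14 | 340 238.5 14 | 341 238.5 14 | 342 238.5 14 | 343 238.5 14 | 344 238.0 13 | 345 238.0 13 | 346 238.0 13 | 347 238.0 13 | 348 237.5 14 | 349 237.5 14 | 350 238.0 13 | 351 237.5 12 | 352 237.5 12 | 353 237.0 11 | 354 236.5 12 | 355 237.0 13 | 356 236.5 12 | 357 236.5 12 | 358 236.5 12 | 359 236.0 13 | 360 236.0 13 | 361 236.0 13 | 362 236.0 13 | 363 236.0 13 | 364 236.0 13 | 365 236.0 13 | 366 236.0 11 | 367 237.0 9 | [-1.16902834e-01  2.78329960e+02] -6.667774370730457
barrel [5.09154800e+02 1.96460790e+01 7.41222767e-02] 4.246893624679839
[[-0.16  0.02]
 [ 0.62  0.21]
 [-0.27  0.89]]
rest [5.08880217e+02 1.82794965e+01 7.13811730e-02] 4.089839952161598
[[0.2, -0.11], [0.1, -0.28], [-0.14, 0.23], [0.06, 0.12], [0.25, 2.32], [-0.23, -0.54]]
```

```bash
cat >> h.py <<'E'
from scipy.spatial.transform import Rotation as Ro
def plan(target,yaw,n,pos=None,rot=None):
    s=env.state(); p=np.array(s["ee_pos"] if pos is None else pos); R=Ro.from_euler("xyz",s["ee_rot"] if rot is None else rot,degrees=True)
    G=Ro.from_euler("xyz",[180,0,yaw],degrees=True); w=(R.inv()*G).as_rotvec(); d=(np.array(target)-p)/n
    print("total rotvec",np.degrees(w).round(2))
    for i in range(n):
        print((R.inv().apply(d)/1000).round(4).tolist(),np.degrees(w/n).round(2).tolist()); R=R*Ro.from_rotvec(w/n)
E
python3 -c "
from h import *
plan([509,19,190],94.2,15)"
```

```text
total rotvec [-8.000e-02 -6.000e-02 -7.908e+01]
[0.0331, -0.0307, 0.0016] [-0.01, -0.0, -5.27]
[0.0358, -0.0275, 0.0016] [-0.01, -0.0, -5.27]
[0.0381, -0.0241, 0.0016] [-0.01, -0.0, -5.27]
[0.0402, -0.0205, 0.0016] [-0.01, -0.0, -5.27]
[0.0419, -0.0167, 0.0016] [-0.01, -0.0, -5.27]
[0.0433, -0.0128, 0.0016] [-0.01, -0.0, -5.27]
[0.0443, -0.0088, 0.0016] [-0.01, -0.0, -5.27]
[0.0449, -0.0047, 0.0016] [-0.01, -0.0, -5.27]
[0.0451, -0.0005, 0.0016] [-0.01, -0.0, -5.27]
[0.045, 0.0036, 0.0016] [-0.01, -0.0, -5.27]
[0.0445, 0.0077, 0.0016] [-0.01, -0.0, -5.27]
[0.0436, 0.0118, 0.0016] [-0.01, -0.0, -5.27]
[0.0423, 0.0158, 0.0016] [-0.01, -0.0, -5.27]
[0.0407, 0.0196, 0.0015] [-0.01, -0.0, -5.27]
[0.0387, 0.0232, 0.0015] [-0.01, -0.0, -5.27]
```

```bash
python3 -m creep '{"offset":[[0.033,-0.031,0],[0.036,-0.0275,0],[0.038,-0.024,0],[0.040,-0.0205,0],[0.042,-0.017,0]],"rotation":[[0,0,-5.3],[0,0,-5.3],[0,0,-5.3],[0,0,-5.3],[0,0,-5.3]]}' 0 20
python3 -m creep '{"offset":[[0.043,-0.013,0],[0.044,-0.009,0],[0.045,-0.005,0],[0.045,0,0],[0.045,0.0035,0]],"rotation":[[0,0,-5.3],[0,0,-5.3],[0,0,-5.3],[0,0,-5.3],[0,0,-5.3]]}'
python3 -c "
from h import *
plan([509,19,150],94.2,5)"
```

```text
time_s: 0.72
ee_pos: [269.6, -361.9, 213.7]
ee_rot: [-180.0, -0.0, 41.8]
force: [0.4, -0.0, 0.7]
gripper_width: 91.3
time_s: 1.35
ee_pos: [388.1, -170.4, 213.8]
ee_rot: [-180.0, 0.0, 68.3]
force: [0.4, 0.2, 0.0]
gripper_width: 90.9
total rotvec [-1.000e-02  0.000e+00 -2.591e+01]
[0.0441, 0.0085, 0.0127] [-0.0, 0.0, -5.18]
[0.0432, 0.0124, 0.0127] [-0.0, 0.0, -5.18]
[0.0419, 0.0163, 0.0127] [-0.0, 0.0, -5.18]
[0.0403, 0.02, 0.0127] [-0.0, 0.0, -5.18]
[0.0383, 0.0235, 0.0128] [-0.0, 0.0, -5.18]
```

```bash
python3 -m creep '{"offset":[[0.044,0.0085,0.012],[0.043,0.0125,0.013],[0.042,0.0165,0.013],[0.040,0.020,0.013],[0.038,0.0235,0.013]],"rotation":[[0,0,-5.2],[0,0,-5.2],[0,0,-5.2],[0,0,-5.2],[0,0,-5.2]]}'
python3 -m creep '{"offset":[[0,0,0]],"rotation":[[0,0,0]]}'
python3 -c "
from h import *
cv2.imwrite('pics/a.png',grab_frame('top')[:,:,::-1]);s=grab_frame('side')[:,:,::-1]
cv2.imwrite('pics/as.png',cv2.resize(s[100:300,260:460],None,fx=3,fy=3,interpolation=cv2.INTER_CUBIC))
a=cv2.imread('pics/a.png')[160:280,220:420];cv2.imwrite('pics/a1.png',cv2.resize(a,None,fx=4,fy=4,interpolation=cv2.INTER_CUBIC))
plan([509,19,90],94.2,2)"
```

```text
time_s: 1.98
ee_pos: [509.7, 17.8, 149.2]
ee_rot: [-180.0, 0.0, 94.3]
force: [0.6, -0.6, 0.5]
gripper_width: 91.3
time_s: 2.1
ee_pos: [509.6, 18.5, 148.4]
ee_rot: [-179.9, -0.0, 94.3]
force: [-0.8, -0.3, -0.6]
gripper_width: 91.5
total rotvec [-0.1   0.02 -0.06]
[0.0013, 0.0003, 0.0297] [-0.05, 0.01, -0.03]
[0.0013, 0.0003, 0.0297] [-0.05, 0.01, -0.03]
```

View pics/a1.png

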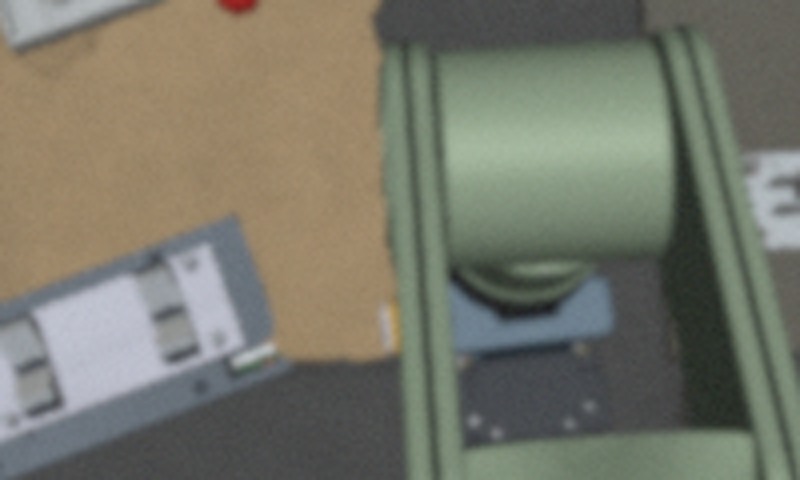

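View pics/as.png

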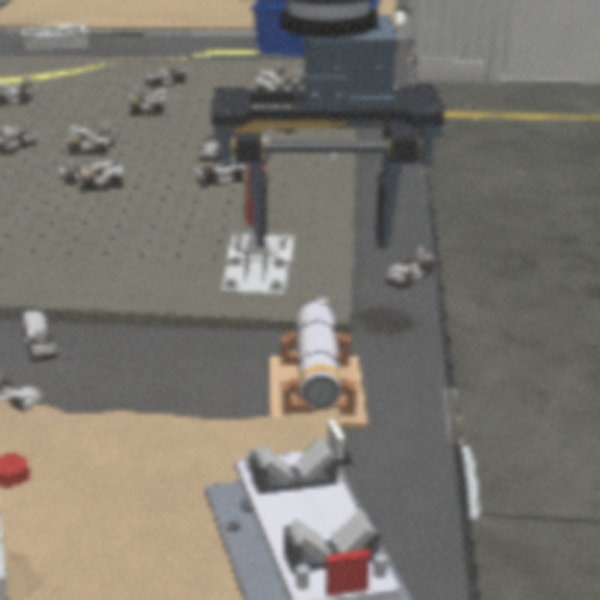

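The open fingers, at columns 259 and 383 in the side crop, straddle the barrel at 318. The top view is blocked by the arm. I'll go down.

```bash
python3 -m creep '{"offset":[[0.001,0,0.03],[0,0,0.03],[0,0,0.025],[0,0,0.02],[0,0,0.013]],"rotation":[[0,0,0],[0,0,0],[0,0,0],[0,0,0],[0,0,0]]}'
python3 -m creep '{"offset":[[0,0,0.004],[0,0,0]],"rotation":[[0,0,0],[0,0,0]]}'
python3 -c "
from h import *
s=grab_frame('side')[:,:,::-1]
cv2.imwrite('pics/bs.png',cv2.resize(s[150:270,320:440],None,fx=5,fy=5,interpolation=cv2.INTER_CUBIC))"
```

```text
time_s: 2.82
ee_pos: [508.5, 16.3, 31.5]
ee_rot: [-180.0, 0.0, 94.0]
force: [-0.2, 0.4, 0.4]
gripper_width: 91.5
time_s: 3.08
ee_pos: [509.4, 17.1, 28.3]
ee_rot: [180.0, 0.0, 94.1]
force: [-0.8, 0.5, -0.3]
gripper_width: 91.2
```

View pics/bs.png

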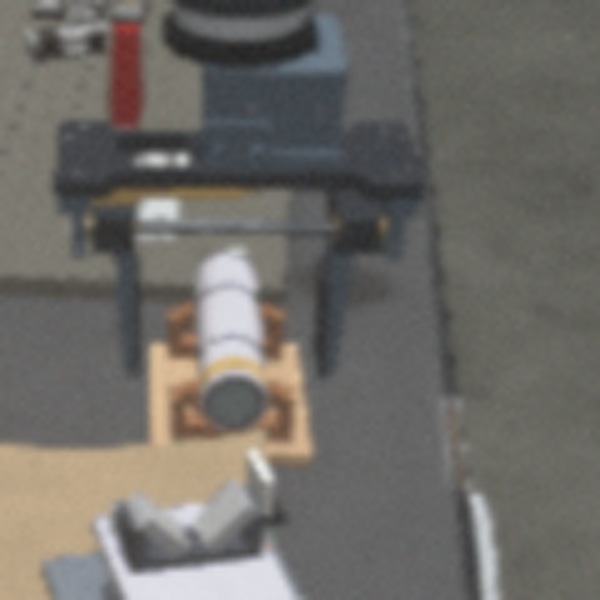

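```bash
python3 -m creep '{"offset":[[0.002,0,0.002],[0,0,0]],"rotation":[[0,0,0],[0,0,0]]}'
python3 -m creep '{"offset":[[0,0,0],[0,0,0],[0,0,0],[0,0,0],[0,0,0]],"rotation":[[0,0,0],[0,0,0],[0,0,0],[0,0,0],[0,0,0]]}' 1 20
python3 -m creep '{"offset":[[0,0,0],[0,0,0],[0,0,0],[0,0,0]],"rotation":[[0,0,0],[0,0,0],[0,0,0],[0,0,0]]}'
```

```text
time_s: 3.38
ee_pos: [509.1, 19.6, 26.2]
ee_rot: [180.0, 0.0, 94.1]
force: [0.1, -0.2, -0.8]
gripper_width: 91.3
time_s: 4.0
ee_pos: [509.0, 19.4, 25.9]
ee_rot: [-180.0, 0.0, 94.1]
force: [-0.4, 0.3, 0.1]
gripper_width: 44.1
time_s: 4.5
ee_pos: [509.0, 19.4, 25.9]
ee_rot: [-180.0, 0.0, 94.1]
force: [0.3, -0.1, 0.0]
gripper_width: 33.7
```

```bash
python3 -m creep '{"offset":[[0,0,-0.01],[0,0,-0.02],[0,0,-0.03],[0,0,-0.035],[0,0,-0.03]],"rotation":[[0,0,0],[0,0,0],[0,0,0],[0,0,0],[0,0,0]]}' - 30
python3 -m creep '{"offset":[[0,0,-0.01],[0,0,0]],"rotation":[[0,0,0],[0,0,0]]}'
python3 -c "
from h import *
s=grab_frame('side')[:,:,::-1]
cv2.imwrite('pics/cs.png',cv2.resize(s[110:310,300:440],None,fx=3,fy=3,interpolation=cv2.INTER_CUBIC))
plan([503.3,258.7,160],108.3,8)"
```

```text
time_s: 5.12
ee_pos: [509.0, 19.5, 152.6]
ee_rot: [180.0, 0.0, 94.1]
force: [0.2, 0.4, -3.2]
gripper_width: 33.3
time_s: 5.38
ee_pos: [508.9, 19.4, 161.0]
ee_rot: [180.0, 0.0, 94.1]
force: [-0.2, 0.6, -2.3]
gripper_width: 33.5
total rotvec [-9.000e-02 -1.000e-02 -1.418e+01]
[0.0299, 0.0015, 0.0] [-0.01, -0.0, -1.77]
[0.0298, 0.0024, 0.0] [-0.01, -0.0, -1.77]
[0.0297, 0.0034, 0.0] [-0.01, -0.0, -1.77]
[0.0296, 0.0043, 0.0] [-0.01, -0.0, -1.77]
[0.0295, 0.0052, 0.0] [-0.01, -0.0, -1.77]
[0.0293, 0.0061, 0.0] [-0.01, -0.0, -1.77]
[0.0291, 0.007, 0.0] [-0.01, -0.0, -1.77]
[0.0289, 0.0079, 0.0] [-0.01, -0.0, -1.77]
```

View pics/cs.png

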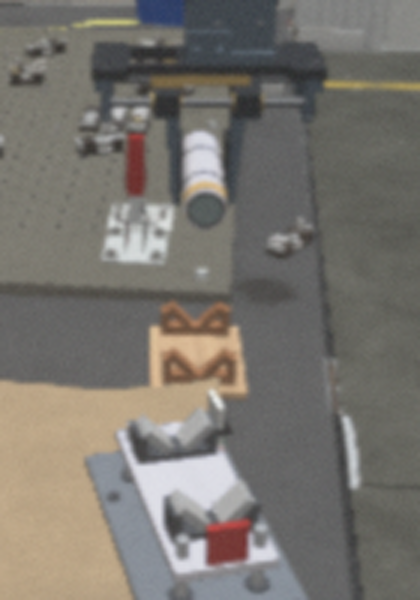

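The barrel is held level above the rest, its ring end at (206,210) in the crop. On to the V-block.

```bash
python3 -m creep '{"offset":[[0.030,0.0015,0],[0.030,0.0025,0],[0.030,0.0035,0],[0.030,0.0045,0],[0.0295,0.005,0]],"rotation":[[0,0,-1.8],[0,0,-1.8],[0,0,-1.8],[0,0,-1.8],[0,0,-1.8]]}'
python3 -m creep '{"offset":[[0.029,0.006,0],[0.029,0.007,0],[0.029,0.008,0],[0,0,0],[0,0,0]],"rotation":[[0,0,-1.8],[0,0,-1.8],[0,0,-1.8],[0,0,0],[0,0,0]]}'
python3 -c "
from h import *
s=grab_frame('side')[:,:,::-1]; cv2.imwrite('pics/ds0.png',s)
cv2.imwrite('pics/ds.png',cv2.resize(s[140:340,300:450],None,fx=3,fy=3,interpolation=cv2.INTER_CUBIC))
t=grab_frame('top')[:,:,::-1]; cv2.imwrite('pics/dt0.png',t)
cv2.imwrite('pics/dt.png',cv2.resize(t[190:290,180:380],None,fx=4,fy=4,interpolation=cv2.INTER_CUBIC))
print(env.state()['ee_pos'],env.state()['ee_rot'])"
```

```text
time_s: 6.05
ee_pos: [504.7, 170.7, 159.0]
ee_rot: [-179.8, 0.0, 103.2]
force: [0.3, 0.1, -2.5]
gripper_width: 33.3
time_s: 6.68
ee_pos: [502.9, 258.8, 159.5]
ee_rot: [-179.8, 0.1, 108.5]
force: [0.8, -0.5, -1.8]
gripper_width: 33.6
[503.37685714 258.5091437  160.19970673] [-1.79906298e+02  3.50809058e-02  1.08461569e+02]
```

View pics/ds.png

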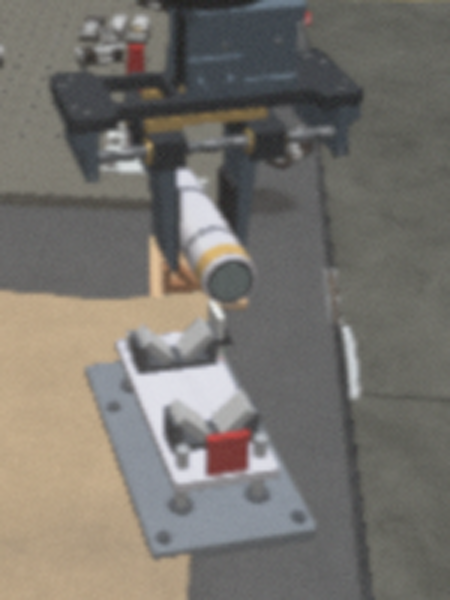

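View pics/dt.png

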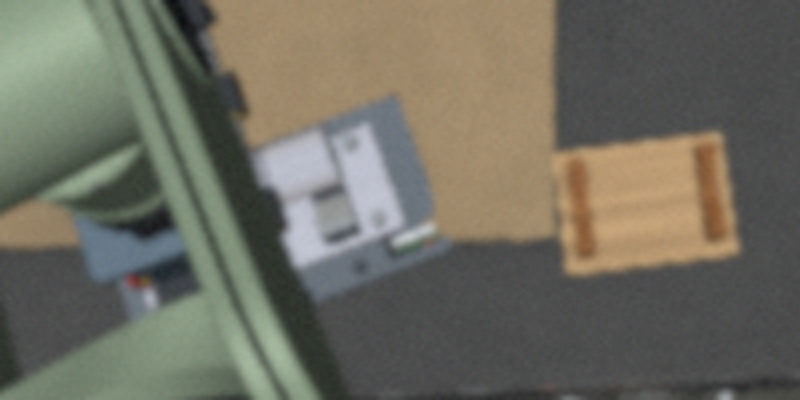

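```bash
python3 - <<'E'
from h import *
s=env.state(); e=s["ee_pos"]; a=np.radians(s["ee_rot"][2]-90); q=(e[0],e[1],a); z=e[2]+18.8
for d in(-4,-2,0,2,4):
    print(d,"ring side",(proj("side",place(q,(0,65+d,z)))[0]-[300,140]+.33)*3,"tail top",(proj("top",place(q,(0,-65+d,z)))[0]-[180,190]+.4)*4, (proj("top",place(q,(0,-65+d,z+17)))[0]-[180,190]+.4)*4)
E
python3 - <<'E'
import cv2
s=cv2.imread('pics/ds0.png')[215:250,350:400];cv2.imwrite('pics/ds2.png',cv2.resize(s,None,fx=12,fy=12,interpolation=cv2.INTER_CUBIC))
E
```

```text
-4 ring side [226.27520516 277.87597799] tail top [340.64238667 150.31246618] [336.10566248 145.38271342]
-2 ring side [227.28105947 279.54373545] tail top [337.19543366 151.62038387] [332.58982514 146.71547264]
0 ring side [228.29163496 281.21932087] tail top [333.74716302 152.92880153] [329.07261733 148.04875137]
2 ring side [229.30696495 282.90278949] tail top [330.29757401 154.23771944] [325.55403824 149.38254992]
4 ring side [230.32708307 284.59419707] tail top [326.84666585 155.54713788] [322.03408708 150.71686858]
```

View pics/ds2.png

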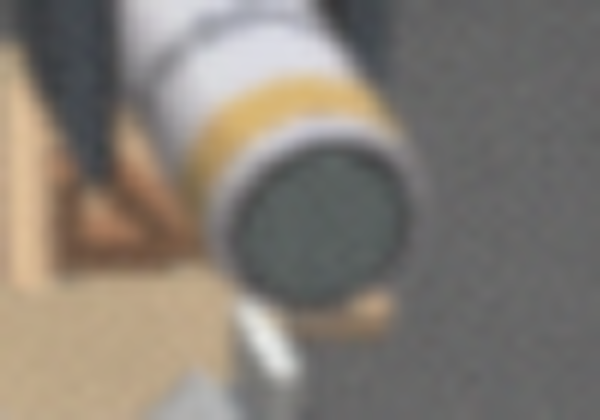

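Ring-end position agrees with the prediction to about 1 mm. I'll go down to just above the saddles.

```bash
python3 -m creep '{"offset":[[0,0,0.02],[0,0,0.025],[0,0,0.02],[0,0,0.015],[0,0,0.008]],"rotation":[[0,0,0],[0,0,0],[0,0,0],[0,0,0],[0,0,0]]}'
python3 -m creep '{"offset":[[0,0,0.002],[0,0,0]],"rotation":[[0,0,0],[0,0,0]]}'
python3 -c "
from h import *
s=grab_frame('side')[:,:,::-1]; cv2.imwrite('pics/es0.png',s)
cv2.imwrite('pics/es.png',cv2.resize(s[210:310,320:430],None,fx=6,fy=6,interpolation=cv2.INTER_CUBIC))
print(env.state()['ee_pos'],env.state()['ee_rot'],env.state()['force'])"
```

```text
time_s: 7.4
ee_pos: [503.5, 258.9, 72.2]
ee_rot: [-179.9, 0.0, 108.5]
force: [0.5, 0.0, -1.8]
gripper_width: 33.8
time_s: 7.65
ee_pos: [504.1, 259.6, 71.3]
ee_rot: [179.9, -0.0, 108.5]
force: [-0.1, -0.3, -1.9]
gripper_width: 33.4
[504.15500745 259.69864274  71.52516433] [ 1.79925740e+02 -4.59202088e-03  1.08515828e+02] [ 0.69724704  0.86479649 -2.25140546]
```

View pics/es.png

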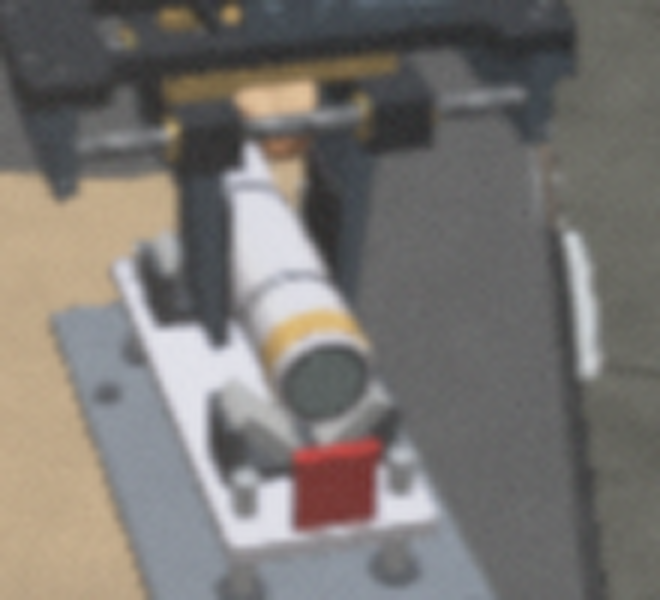

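```bash
python3 - <<'E'
from h import *
e=env.state()["ee_pos"]; 
for q in((503.2,258.7,np.radians(18.94)),(503.3,258.7,np.radians(18.1)),(e[0],e[1],np.radians(18.5))):
    for dx in(-1,0,1): print(dx,(proj("side",place(q,(dx,65,e[2]+18.1)))[0]-[320,210]+.42)*6)
E
```

```text
-1 [330.945121   384.69363526]
0 [327.91950966 385.1200268 ]
1 [324.89262946 385.54659715]
-1 [327.75127284 385.09430043]
0 [324.71049161 385.49357118]
1 [321.66853411 385.89299638]
-1 [326.34354535 386.62061104]
0 [323.30635173 387.03355726]
1 [320.26793493 387.44666978]
```

```bash
python3 -m creep '{"offset":[[-0.001,-0.001,0.004],[0,0,0.003],[0,0,0.002],[0,0,0]],"rotation":[[0,0,0],[0,0,0],[0,0,0],[0,0,0]]}'
python3 -m creep '{"offset":[[0,0,0.001],[0,0,0]],"rotation":[[0,0,0],[0,0,0]]}'
```

```text
time_s: 8.2
ee_pos: [503.2, 258.3, 61.9]
ee_rot: [180.0, 0.0, 108.5]
force: [1.0, -0.3, -2.1]
gripper_width: 33.4
time_s: 8.45
ee_pos: [503.7, 258.5, 61.3]
ee_rot: [179.9, -0.0, 108.5]
force: [1.0, 0.8, 0.0]
gripper_width: 33.2
```

```bash
python3 -m creep '{"offset":[[0,0,0.0005],[0,0,0]],"rotation":[[0,0,0],[0,0,0]]}'; python3 -m creep '{"offset":[[0,0,0]],"rotation":[[0,0,0]]}'
python3 -m creep '{"offset":[[0,0,0.0005],[0,0,0]],"rotation":[[0,0,0],[0,0,0]]}'; python3 -m creep '{"offset":[[0,0,0]],"rotation":[[0,0,0]]}'
```

```text
time_s: 8.7
ee_pos: [503.7, 258.5, 60.9]
ee_rot: [179.9, -0.0, 108.5]
force: [1.6, 0.5, 2.5]
gripper_width: 33.5
time_s: 8.82
ee_pos: [503.7, 258.5, 60.8]
ee_rot: [179.9, -0.0, 108.5]
force: [2.3, 0.2, 2.1]
gripper_width: 33.4
time_s: 9.07
ee_pos: [503.7, 258.5, 60.2]
ee_rot: [179.9, -0.0, 108.5]
force: [3.4, 2.4, 2.3]
gripper_width: 33.8
time_s: 9.2
ee_pos: [503.7, 258.5, 60.1]
ee_rot: [179.9, -0.0, 108.5]
force: [3.6, 1.4, 2.7]
gripper_width: 33.6
```

Contact is on the −x face: the lateral force points along local +x. I'll ease the barrel that way.

```bash
python3 -m creep '{"offset":[[0,0.0006,0],[0,0,0],[0,0,0]],"rotation":[[0,0,0],[0,0,0],[0,0,0]]}'; python3 -m creep '{"offset":[[0,0.0004,0],[0,0,0],[0,0,0]],"rotation":[[0,0,0],[0,0,0],[0,0,0]]}'
```

```text
time_s: 9.57
ee_pos: [503.7, 258.5, 59.9]
ee_rot: [180.0, 0.0, 108.5]
force: [3.1, 1.1, 3.0]
gripper_width: 33.1
time_s: 9.95
ee_pos: [503.7, 258.5, 59.8]
ee_rot: [-180.0, 0.0, 108.5]
force: [1.5, 1.7, 3.2]
gripper_width: 33.7
```

```bash
python3 -m creep '{"offset":[[0,0.0004,0],[0,0,0],[0,0,0]],"rotation":[[0,0,0],[0,0,0],[0,0,0]]}'
python3 -c "
from h import *
print(env.state()['ee_pos'],env.state()['force'])
s=grab_frame('side')[:,:,::-1]; cv2.imwrite('pics/fs0.png',s)
cv2.imwrite('pics/fs.png',cv2.resize(s[210:310,320:430],None,fx=6,fy=6,interpolation=cv2.INTER_CUBIC))"
```

```text
time_s: 10.32
ee_pos: [504.1, 258.5, 59.7]
ee_rot: [-180.0, 0.0, 108.5]
force: [1.3, 2.0, 1.6]
gripper_width: 33.3
[504.08266704 258.47178545  59.73515835] [1.32703632 2.04708691 1.57054418]
```

View pics/fs.png

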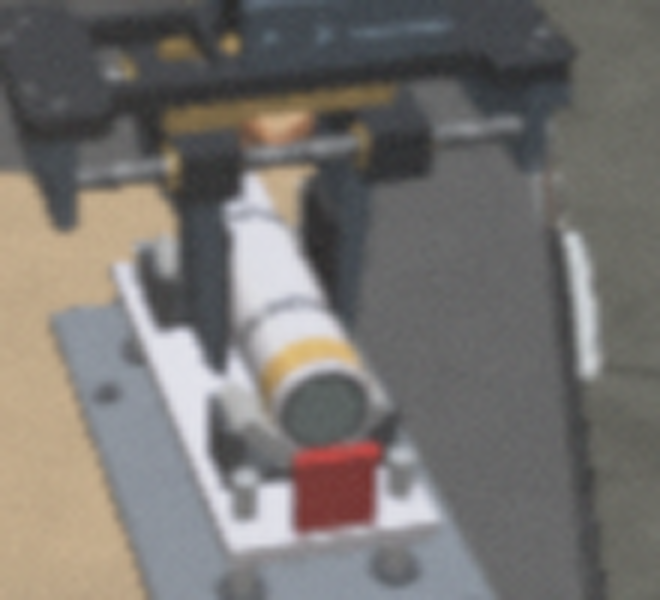

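The barrel lies in the V, its glass at (323,410) just behind the red stop, and the plate has not moved. I'll ease the grip, then open.

```bash
python3 -m creep '{"offset":[[0,0,0],[0,0,0]],"rotation":[[0,0,0],[0,0,0]]}' 1 3
python3 -m creep '{"offset":[[0,0,0],[0,0,0],[0,0,0],[0,0,0]],"rotation":[[0,0,0],[0,0,0],[0,0,0],[0,0,0]]}' 0.25
python3 -m creep '{"offset":[[0,0,-0.01],[0,0,-0.02],[0,0,-0.03],[0,0,-0.02],[0,0,0]],"rotation":[[0,0,0],[0,0,0],[0,0,0],[0,0,0],[0,0,0]]}'
python3 -c "
from h import *
s=grab_frame('side')[:,:,::-1]; cv2.imwrite('pics/gs0.png',s)
cv2.imwrite('pics/gs.png',cv2.resize(s[210:310,320:430],None,fx=6,fy=6,interpolation=cv2.INTER_CUBIC))
t=grab_frame('top')[:,:,::-1]; cv2.imwrite('pics/gt0.png',t)
cv2.imwrite('pics/gt.png',cv2.resize(t[200:290,190:320],None,fx=6,fy=6,interpolation=cv2.INTER_CUBIC))"
```

```text
time_s: 10.62
ee_pos: [504.6, 258.6, 59.8]
ee_rot: [180.0, 0.0, 108.5]
force: [2.5, 0.5, -0.0]
gripper_width: 34.0
time_s: 11.12
ee_pos: [504.2, 258.5, 59.8]
ee_rot: [-180.0, 0.0, 108.5]
force: [0.1, 0.5, 0.0]
gripper_width: 68.3
time_s: 11.75
ee_pos: [505.6, 259.2, 142.1]
ee_rot: [179.7, -0.0, 108.5]
force: [0.1, 0.1, -0.1]
gripper_width: 68.6
```

View pics/gs.png

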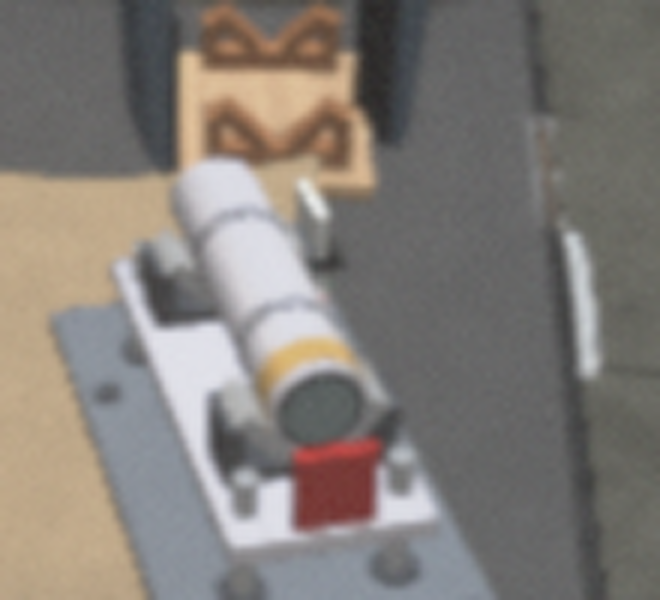

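View pics/gt.png

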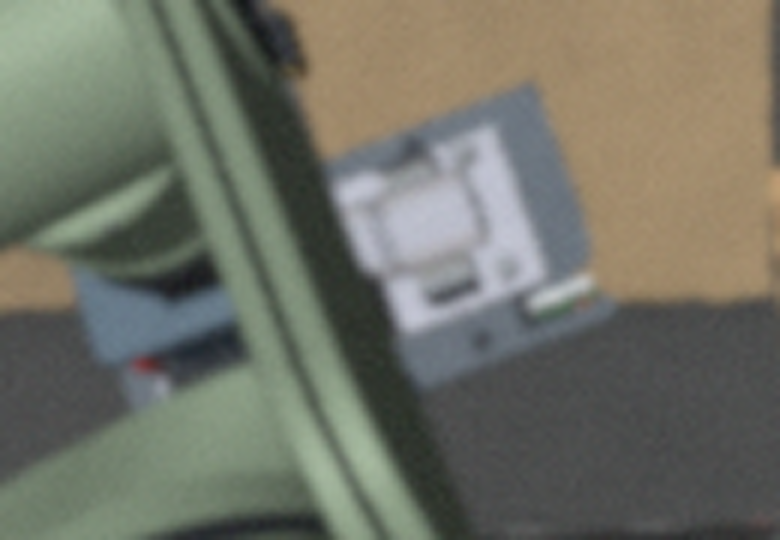

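```bash
python3 -c "
from h import *
for q in((503.2,258.7,np.radians(18.94)),(503.3,258.7,np.radians(18.1)),(504.1,258.5,np.radians(18.5))):
    for d in(-2,0,2): print(d,(proj('side',place(q,(0,65+d,78)))[0]-[320,210]+.42)*6)
"
python3 -m creep '{"offset":[[0,-0.001,0],[0,0,0.01],[0,0,0.01],[0,0,0],[0,0,0]],"rotation":[[0,0,0],[0,0,0],[0,0,0],[0,0,0],[0,0,0]]}' 1 20
python3 -m creep '{"offset":[[0,0,0.008],[0,0,0.005],[0,0,0]],"rotation":[[0,0,0],[0,0,0],[0,0,0]]}'
```

```text
-2 [324.57966412 410.99649252]
0 [326.50907205 414.74313199]
2 [328.44700954 418.50633468]
-2 [321.48703329 411.3590443 ]
0 [323.3215653  415.11931733]
2 [325.16423049 418.89626109]
-2 [320.30550506 410.6371577 ]
0 [322.1787442  414.38848679]
2 [324.06027417 418.15641903]
time_s: 12.48
ee_pos: [503.5, 258.4, 119.7]
ee_rot: [-180.0, 0.0, 108.5]
force: [-0.1, 0.2, 0.8]
gripper_width: 21.1
time_s: 12.85
ee_pos: [503.1, 258.1, 106.3]
ee_rot: [-179.9, 0.0, 108.5]
force: [1.0, -0.1, -0.5]
gripper_width: 0.5
```

```bash
python3 -m creep '{"offset":[[0,0.0005,0.006],[0,0,0.003],[0,0,0],[0,0,0]],"rotation":[[0,0,0],[0,0,0],[0,0,0],[0,0,0]]}'
python3 -m creep '{"offset":[[0,0,0.002],[0,0,0.002],[0,0,0],[0,0,0]],"rotation":[[0,0,0],[0,0,0],[0,0,0],[0,0,0]]}'
```

```text
time_s: 13.35
ee_pos: [504.0, 258.6, 98.0]
ee_rot: [180.0, 0.0, 108.5]
force: [0.1, 0.0, 0.2]
gripper_width: 0.3
time_s: 13.85
ee_pos: [504.1, 258.6, 94.1]
ee_rot: [180.0, 0.0, 108.5]
force: [-0.1, 0.3, 2.5]
gripper_width: 0.5
```

Contact is at about z=94.7 with 2.5 N. I'll press in small steps.

```bash
python3 -m creep '{"offset":[[0,0,0.002],[0,0,0.002],[0,0,0.001],[0,0,0],[0,0,0]],"rotation":[[0,0,0],[0,0,0],[0,0,0],[0,0,0],[0,0,0]]}'
python3 -m creep '{"offset":[[0,0,0.002],[0,0,0.001],[0,0,0],[0,0,0]],"rotation":[[0,0,0],[0,0,0],[0,0,0],[0,0,0]]}'
python3 -c "
from h import *
s=grab_frame('side')[:,:,::-1]; cv2.imwrite('pics/hs0.png',s)
cv2.imwrite('pics/hs.png',cv2.resize(s[210:310,320:430],None,fx=6,fy=6,interpolation=cv2.INTER_CUBIC))
t=grab_frame('top')[:,:,::-1]; cv2.imwrite('pics/ht0.png',t)
cv2.imwrite('pics/ht.png',cv2.resize(t[235:265,250:300],None,fx=14,fy=14,interpolation=cv2.INTER_CUBIC))"
```

```text
time_s: 14.48
ee_pos: [504.1, 258.6, 89.0]
ee_rot: [180.0, 0.0, 108.5]
force: [-0.6, -0.9, 3.4]
gripper_width: 0.9
time_s: 14.98
ee_pos: [504.1, 258.6, 86.3]
ee_rot: [180.0, 0.0, 108.5]
force: [-1.2, -0.8, 5.4]
gripper_width: 0.4
```

View pics/hs.png

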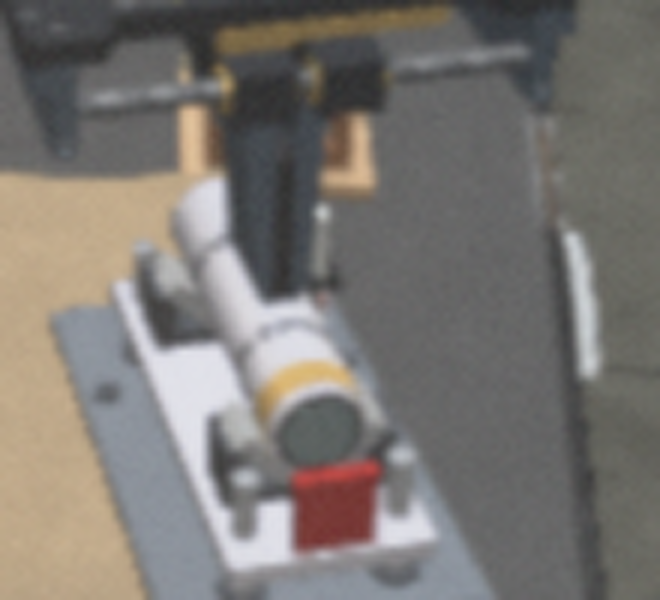

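View pics/ht.png

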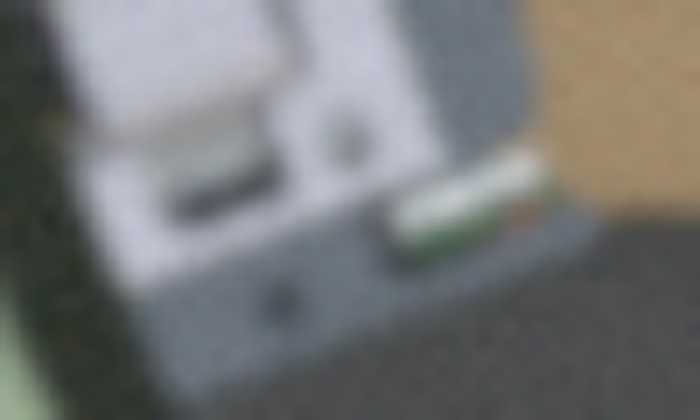

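The cradle is down about 8.5–9 mm: the stop's top edge moved from row 446 to 468 in the crop. I'll press about 3.5 mm more.

```bash
python3 -m creep '{"offset":[[0,0,0.002],[0,0,0.0015],[0,0,0],[0,0,0]],"rotation":[[0,0,0],[0,0,0],[0,0,0],[0,0,0]]}'
python3 -m creep '{"offset":[[0,0,0],[0,0,0],[0,0,0],[0,0,0]],"rotation":[[0,0,0],[0,0,0],[0,0,0],[0,0,0]]}'
python3 -c "
from h import *
s=grab_frame('side')[:,:,::-1]; cv2.imwrite('pics/is0.png',s)
cv2.imwrite('pics/is.png',cv2.resize(s[210:310,320:430],None,fx=6,fy=6,interpolation=cv2.INTER_CUBIC))
s0=cv2.imread('pics/gs0.png')
# vertical shift of stop/front plate vs cradle-up picture, and mm scale
g=lambda im:cv2.cvtColor(im,cv2.COLOR_BGR2GRAY)
R=lambda im:im[...,2].astype(int)-im[...,1]
for n in('gs0','hs0','is0'):
    im=cv2.imread(f'pics/{n}.png'); m=(R(im)[275:312,360:390]>45); ys,xs=np.nonzero(m); print(n,ys.min()+275,ys.max()+275,ys.mean()+275,m.sum())
q=(504.1,258.5,np.radians(18.5))
print(proj('side',place(q,[(0,77,76-d) for d in(0,8.5,9,10,12,13)])))"
```

```text
time_s: 15.58
ee_pos: [504.1, 258.6, 83.0]
ee_rot: [180.0, -0.0, 108.5]
force: [-0.9, -1.0, 8.6]
gripper_width: 0.6
time_s: 16.08
ee_pos: [504.1, 258.6, 83.0]
ee_rot: [180.0, 0.0, 108.5]
force: [-0.5, -0.2, 7.4]
gripper_width: -0.1
gs0 283 297 289.59763313609466 169
hs0 287 300 293.3132530120482 166
is0 288 302 294.5548780487805 164
[[375.13699703 283.30414071]
 [374.95941979 286.89142342]
 [374.94902926 287.10132527]
 [374.92826647 287.52075957]
 [374.88681389 288.35815355]
 [374.86612402 288.77611495]]
```

View pics/is.png

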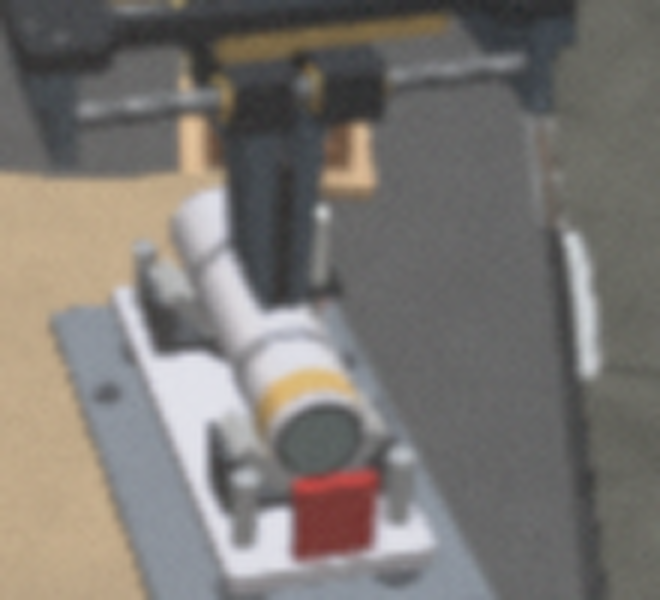

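The stop's blob has shifted 4.96 px, which is about 11.8 mm. TCP travel also gives about 11.8 mm, and the push of 7.4–8.6 N fits the stated spring. That is mid green band and steady over 0.5 s, so I'm handing in.

```bash
python3 -c "
from h import *
s=env.state();print(s['time_s'],s['ee_pos'],s['force']);print(env.job_done())"
```

```text
16.125 [504.09191423 258.56879719  83.03224365] [-0.376083   -0.35632587  7.83487897]
the job is handed in; nothing more can be done
None
```

The barrel is lying in both V-saddles with its brass-ringed end towards the red stop. The closed fingertips are holding the cradle pressed about 12 mm down, mid green band. I handed in at 16.1 s.

I gripped the barrel by its middle, lifted it off the rest and eased it into the V. The first contact was on one face, so I centred it by the sideways force before releasing. Then I closed the fingers and pressed down on top in small steps.

**Last checks:**
- **Cradle travel:** the red stop's shift in the side picture gave about 11.8 mm, and the tool's descent since contact also gave about 11.8 mm.
- **Push:** 7.4–8.6 N, against the 7–9 N expected at 12 mm. It stayed well short of the red.
- **Pointer:** too small to read in either camera, so being in the green band is inferred from those two measurements and the push.
- **Position along the groove:** the side picture suggests the barrel may sit 2–3 mm from exact midway, away from the stop. That is about the size of the measuring error, so I left it.
- **Other loose things:** nothing went near them, but I made no separate picture check at the end.

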